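# Ratchet the tile press open and take out the mould

### The arm

A 6-joint arm with a two-finger parallel gripper is mounted at the origin on the work surface. World frame = base frame: x ahead of the robot, y to its left, z up, the work surface at z = 0. Lengths are in m, angles in rad, forces in N, time in s.
With the tool pointing down it reaches from about 0.35 to 0.85 m from the base axis. Payload 8.1 kg.
Tool frame: the origin (TCP) lies between the finger pads; the fingertips stand 11 mm ahead of it and the grasp point (between the pads) lies 8 mm behind it; y points along the fingers, x is the direction in which the jaws open and shut, and the axes are right-handed (so a half turn about y gives the same grasp; the last joint's range is limited). The gripper opens to 93 mm and grips with 3 to 60 N. Pads are 15 mm wide; open, the fingers measure 128 mm over their backs; the gripper's body (75 mm by 188 mm) begins 65 mm behind the grasp point.
Start: joints at [-1.322, 0.13, 1.488, -0, 1.523, -0.085], TCP at [0.197, -0.567, 0.23] pointing down, gripper open.
Joint ranges: [-2.96, 2.96], [-0.89, 2.26], [0.02, 2.5], [-1.34, 4.48], [0, 2.73], [-2.66, 2.66]. Speed limits (rad/s): [2.39, 2.39, 2.79, 3.14, 3.14, 3.14].

### API

Orientations are given as a rotation vector (axis times angle).
In Python, from plant import readout, optics, robot gives the robot as it stands.
- The arm moves only by the shell command python3 -m creep 'ROWS' [FORCE]. ROWS is JSON, a list that holds one entry, the list of rows, each a list of 7 numbers: the closure, from 0 (fully open) to 1 (shut), then the shift along the tool's x, y, z in cm, then the turn, a rotation vector about the tool's x, y, z in degrees. In form: [[[grip, x, y, z, wx, wy, wz], ...]]. A call has exactly 8 rows; each row shifts and turns the pose as measured when the row begins, along the tool's axes as they then stand; what a row does not reach is not made up. A row lasts 1/10 s, in which the tool goes at most 50 mm and 8.59 degrees, less where a joint would pass 70% of its speed; a pose out of reach is approached as far as the arm can. A call is refused whole if a number of a shift passes 5 or a number of a turn 8.59, either way. A call with a gripper value outside its range is refused whole. The fingers move at their own pace and stop on an object; FORCE is the grip in N (left out, the last holds). Time passes only in rows, so rows that do not move let the fingers close, or fill a call up. It gives the time, the measured TCP pose, the force and the opening at its end, in the units of the state.
- readout.read_state(): the state, without advancing time (a new reading comes with each control period).
- optics.read_camera(name): name is "side" or "top" or "wrist"; returns a dict with "frame" (384x512x3 uint8, red, green, blue), "depth" (384x512 float32, m along the optical axis (not along the pixel's ray), 0 where there is no reading), "intrinsics" (3x3 intrinsics, pixels), "R" (3x3) and "t" (3): a world point X has camera coordinates R X + t. Camera axes: x right, y down, z forward; pixel columns grow to the right and rows downward; lengths in m; the calibration is good to about 2 mm. A picture is of the moment at which its call begins.
- robot.close_job(): hands the job in, once; it reports no verdict.
The state is a dict: "t": time; "q": joint angles; "dq": joint speeds; "joint_torque": joint torques, N m; "tool_pos": TCP position; "orientation": TCP orientation; "force": force on the tool from outside, world axes, zero at the start; "wrist_torque": the same for the moment, N m; "opening": finger opening in m.
Only numpy, scipy, OpenCV 4.12 (cv2) and the standard library are available. Lean on these libraries where they do the work, as an engineer would, in place of code of your own. Each camera call takes 0.05 s, during which the arm holds its last target. There are 200 camera calls.

### The job

Work the press's ratchet wrench back and forth, letting it slip on each return stroke, until the pressing plate has risen well clear of the rim of the wooden tile mould. Then draw the mould out from under the plate by its handle, carry it level, and set it down (do not drop it) lengthwise on the drying board, lying flat with its whole tray on the board. Leave the press open, and do not disturb the jar, the mug and the brush.

Things in the scene. Friction and masses are not known exactly. Their poses are not given: they have to be found in the camera images.
- wrench_grip (a point): Middle of the black rubber grip of the ratchet wrench on top of the grey C-frame press: bar 24 mm wide, 20 mm high, 100 mm long, level, 174 mm above the table, 145 mm from the vertical axis it turns about; free below and beside it. A steel neck joins it to the round 74 mm head. Its x axis points from the grip to the head.
- wrench_pivot (a point): Point on the wrench's vertical axis, 174 mm above the table, fixed to the press. x points from the press's open side to its column (the wrench points along -x at joint 0), y to the side where the mould's handle sticks out. The press head below is 64 mm wide along y, 145 mm high. The plate's 18 mm spindle stands out on top of the wrench head and rises with the plate.
- wrench (a joint): Wrench angle, rad, stops at -0.7 and 0.7; 0 along -x of the press, growing counter-clockwise from above (away from the mould's handle). The counter-clockwise stroke raises the plate (about 5 N at the grip); the clockwise return slips with about 1 N; each stroke starts with up to 0.29 rad of free play. Below 0 it may be in a gripper's way over the mould's handle.
- plate (a joint): Rise of the steel pressing plate from its start, m, 0 to 0.024; 0.004 m per radian of nut turn; it stays where left. The plate (44 x 80 mm, 14 mm thick) starts inside the mould's tray, underside 7.5 mm below the rim: the mould cannot come out until it is over 8 mm up; 11 to 15 mm gives comfortable room.
- press_bed (a point): Point on the vertical axis of the press on the top of its bed (40 mm above the table), axes as wrench_pivot. The bed ends 60 mm from it along +y and -y, so the mould's handle hangs free beyond it.
- mould_grip (a point): Middle of the handle of the wooden tile mould: bar 30 mm wide, 24 mm high, 78 mm long (along the mould's y), its underside 14 mm and this point 26 mm above the underside of the mould, 100 mm from the middle of the tray. The mould's y axis points from the tray to the free end of the handle.
- mould: Wooden tile mould, 0.11 to 0.22 kg: shallow tray 64 (x) x 110 (y) mm, 22 mm high, with a terracotta tile in it, and the handle on its +y end (187 mm long over all). Origin: middle of the tray's underside; z up, y along the mould towards the handle. It starts on the press bed, under the plate.
- board_top (a point): Middle of the top of the drying board: pale plain wooden slab 150 (x) x 300 (y) mm, 18 mm thick, fixed on the table; its y axis runs along its length.
- jar: Bystander: glass jar with a white cap, 68 mm across, 90 mm high; origin at the centre of its underside.
- mug: Bystander: white mug, 80 mm across, 90 mm high; origin at the centre of its underside.
- brush: Bystander: brush 190 mm long, lying on the table; origin under its middle.
Things that resemble listed ones, but are neither listed nor needed, are in the scene too. What is meant by the mould is not blue, and is the smaller of those in its own colour.

How it is judged:
On the way, in this order (a step that is already met when the one before it is completed fails the run):
1. the pressing plate is ratcheted up clear of the mould's rim (more than 8 mm), the mould still in the press (value of joint plate above 0.008 m and horizontal distance between mould and press_bed below 0.05 m), for 0.2 s.
2. the mould is drawn out from under the plate (horizontal distance between mould and press_bed above 0.09 m), for 0.1 s.
3. the mould is set on the board while still held, not dropped (no more than 8 mm above it) (z of mould in the frame of board_top below 0.008 m and x of mould in the frame of board_top between -0.05 and 0.05 m and y of mould in the frame of board_top between -0.1 and 0.1 m and contact force between mould and the fingers above 0.3 N), for 0.04 s.
At the end, for the whole second after the job is handed in: The mould lies flat on the drying board (within 4 mm of its top, tilt under 0.06 rad), the middle of its tray within 43 mm across and 95 mm along the middle of the board, its length within 0.35 rad of the board's (handle at either end); the pressing plate is still more than 8 mm up (z of mould in the frame of board_top between -0.004 and 0.004 m and x of mould in the frame of board_top between -0.043 and 0.043 m and y of mould in the frame of board_top between -0.095 and 0.095 m and angle between mould's own z axis and vertical below 0.06 rad and angle between the y axis of mould and the y axis of board_top, either way round below 0.35 rad and value of joint plate above 0.008 m); the robot touches nothing.
It fails at once if the mould is tipped more than 35 degrees (angle between mould's own z axis and vertical above 0.6 rad).
It fails at once if the jar is pushed more than 30 mm (distance of jar from where it was at the start of the episode above 0.03 m).
It fails at once if the mug is pushed more than 30 mm (distance of mug from where it was at the start of the episode above 0.03 m).
It fails at once if the brush is pushed more than 30 mm (distance of brush from where it was at the start of the episode above 0.03 m).
It also fails if it takes over 72 s, if anything falls off the work surface, if the arm or the gripper's body presses on something with over 40 N, if the wrist force passes 120 N, or if a joint passes its speed limit or range.

## Working session

There is one attempt and no reset: what is moved stays moved. The work goes in short steps, Python scripts to look and compute and a shell command to move; the robot and the scene stay as the last step left them, time stands still between calls to the robot, and variables do not carry over. Pictures are saved under pics/ and viewed, about 8 in all and at most 12, crops included, and the job is handed in when it is done.

```bash
ls; mkdir -p pics; cat > h.py <<'E'
import numpy as np, cv2
from plant import readout, optics, robot
from scipy.spatial.transform import Rotation as Rn
def cam(n,f=None):
    c=optics.read_camera(n)
    if f: cv2.imwrite('pics/'+f,c['frame'][:,:,::-1]); np.savez('pics/'+f[:-4]+'.npz',**c)
    return c
def pts(c):
    K,R,t=c['intrinsics'],c['R'],c['t']; d=c['depth']
    v,u=np.mgrid[:d.shape[0],:d.shape[1]]
    P=np.stack([(u-K[0,2])/K[0,0]*d,(v-K[1,2])/K[1,1]*d,d],-1)
    return (P-t)@R
def ray(c,u,v,z):
    K,R,t=c['intrinsics'],c['R'],c['t']
    o=-R.T@t; w=R.T@np.array([(u-K[0,2])/K[0,0],(v-K[1,2])/K[1,1],1])
    return o+w*(z-o[2])/w[2]
E
python3 - <<'E'
from h import *
a=cam('top','top.png'); b=cam('side','side.png')
cv2.imwrite('pics/both.png',cv2.resize(np.hstack([a['frame'],b['frame']])[:,:,::-1],(1024,384))) 
print(readout.read_state())
for c in (a,b): print(c['intrinsics'],-c['R'].T@c['t'], c['R'][2])
E
```

```text
pics
{'t': 0.1, 'q': array([-1.32242092e+00,  1.31098633e-01,  1.48917041e+00,  2.91553664e-05,
        1.52302135e+00, -8.53946014e-02]), 'dq': array([-0.00015802, -0.00205479, -0.00205898,  0.00140945, -0.00152935,
       -0.00069542]), 'joint_torque': array([ 1.54372119e-03, -5.61340535e+01, -4.93098664e+01,  7.72364647e-02,
        2.90343887e-02, -8.40223311e-05]), 'tool_pos': array([ 0.19647427, -0.56638596,  0.22868457]), 'orientation': array([-1.34766292,  0.9608041 , -0.95869305]), 'force': array([ 0.14729654,  0.40054358, -0.16219587]), 'wrist_torque': array([ 0.04302778, -0.01754215, -0.06690894]), 'opening': 0.09280999584482202}
[[379.15280533   0.         252.40153495]
 [  0.         379.15280533 194.35927107]
 [  0.           0.           1.        ]] [ 0.35182885 -0.06513089  1.2370726 ] [ 0.1721277  -0.01447647 -0.98496827]
[[488.99704751   0.         250.44086353]
 [  0.         488.99704751 181.20922273]
 [  0.           0.           1.        ]] [0.34591399 1.14234586 1.07894979] [ 0.13245253 -0.78042384 -0.61106052]
```

View pics/top.png

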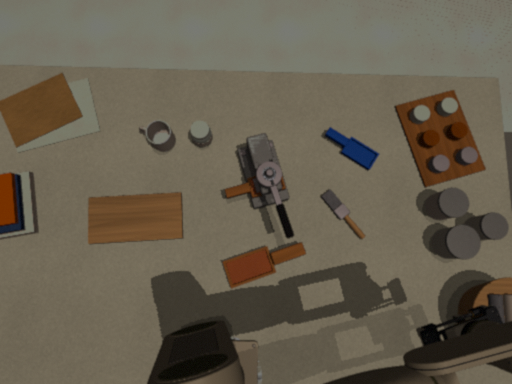

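View pics/side.png

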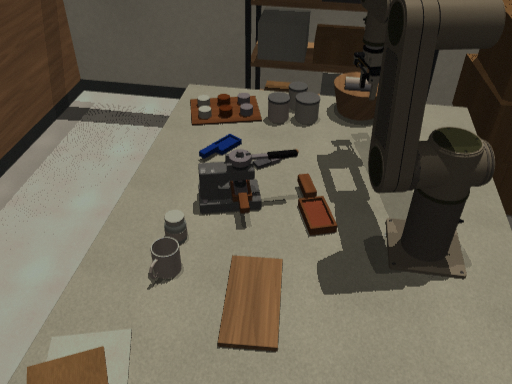

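The top view shows the press head at about (269,172), the wrench grip at (285,220), the mould handle at (238,190) and the board at (136,218). The larger decoy mould is at (250,265). The jar is at (200,133), the mug at (158,136) and the brush at (342,213).

```bash
python3 - <<'E'
from h import *
c=dict(np.load('pics/top.npz')); P=pts(c); f=c['frame']; hsv=cv2.cvtColor(f,cv2.COLOR_RGB2HSV)
def show(n,m):
    n_,l,s,ce=cv2.connectedComponentsWithStats(m.astype(np.uint8))
    for i in range(1,n_):
        if s[i,4]<25: continue
        p=P[l==i]; r=cv2.minAreaRect(p[:,:2].astype(np.float32)*1000)
        (cx,cy),(w,h),an=r
        print(n,ce[i].round(),s[i,4],'mean',p.mean(0).round(4),'rect c',np.round([cx,cy],1),'wh',np.round([w,h],1),'a',round(an,1),'z',p[:,2].min().round(3),p[:,2].max().round(3))
Z=P[...,2]; v,u=np.mgrid[:384,:512]
roi=(u>215)&(u<310)&(v>120)&(v<250)
dark=f.max(2)<45
show('dark',dark&roi&(Z>.15)&(Z<.21))
show('wrench z',roi&(Z>.155)&(Z<.195))
show('spindle',roi&(Z>.195))
show('head',roi&(Z>.125)&(Z<.155))
sat=(hsv[...,1]>110)&(hsv[...,0]<16)
show('handle',sat&roi&(v<210)&(Z>.03)&(Z<.09))
b=(u>80)&(u<190)&(v>185)&(v<250)&(Z>.01)&(Z<.03)
show('board',b)
show('jar/mug',(u>130)&(u<220)&(v>110)&(v<160)&(Z>.06))
show('stick',(u>265)&(u<310)&(v>200)&(v<245)&(Z>.006)&(Z<.15))
E
```

```text
dark [284. 220.] 252 mean [ 0.4646 -0.1714  0.1825] rect c [ 464.5 -171.9] wh [93.7 20.9] a 19.6 z 0.175 0.187
wrench z [274. 191.] 984 mean [ 0.5483 -0.142   0.1822] rect c [ 528.6 -148.8] wh [234.6  73.1] a 18.2 z 0.161 0.195
spindle [269. 172.] 33 mean [ 0.5892 -0.1242  0.232 ] rect c [479.2 -92.4] wh [ 17.  259.9] a 74.2 z 0.196 1.237
head [259. 149.] 604 mean [ 0.6827 -0.0993  0.1433] rect c [ 681.1 -101.1] wh [94.3 64.5] a 16.9 z 0.126 0.151
head [279. 186.] 35 mean [ 0.5698 -0.1596  0.142 ] rect c [ 572.3 -158.7] wh [24.7 13.1] a 4.3 z 0.126 0.148
head [264. 189.] 77 mean [ 0.5587 -0.1157  0.1412] rect c [ 560.3 -111.8] wh [48.9 23.5] a 57.9 z 0.125 0.148
handle [243. 189.] 387 mean [ 0.5723 -0.053   0.0689] rect c [573.3 -48.4] wh [ 70. 106.] a 18.6 z 0.036 0.082
handle [283. 184.] 38 mean [ 0.5943 -0.1778  0.059 ] rect c [ 596.6 -178.4] wh [36.7 10.5] a 7.6 z 0.051 0.065
board [135. 218.] 4356 mean [0.4803 0.2939 0.0169] rect c [481.6 293.7] wh [150.9 300.7] a 4.7 z 0.01 0.026
jar/mug [157. 132.] 272 mean [0.7462 0.2243 0.083 ] rect c [584.7  82.6] wh [546.   78.5] a 40.6 z 0.06 1.237
jar/mug [200. 131.] 338 mean [0.7515 0.0877 0.0915] rect c [574.8   4.7] wh [462.9  63.8] a 25.2 z 0.06 1.237
stick [270. 203.] 38 mean [ 0.5364 -0.1385  0.0329] rect c [ 535.7 -140.3] wh [11.7 27.3] a 0.2 z 0.006 0.044
```

```bash
python3 - <<'E'
import cv2,numpy as np
a=cv2.imread('pics/top.png')[115:255,200:320];b=cv2.imread('pics/side.png')[140:220,190:310]
cv2.imwrite('pics/c.png',np.hstack([cv2.resize(a,(480,560),interpolation=2)[:, :],cv2.copyMakeBorder(cv2.resize(b,(315,210),interpolation=2),0,350,0,0,0)]))
E
```

```text
(no output)
```

View pics/c.png

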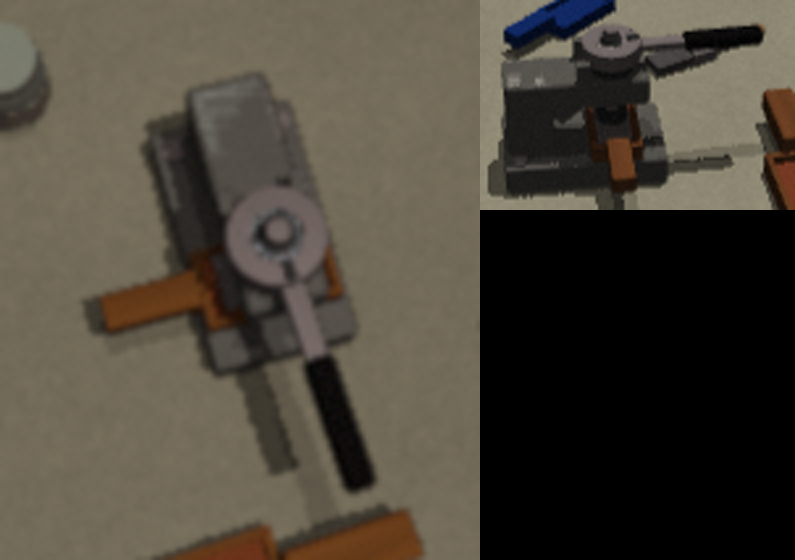

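```bash
cat >> h.py <<'E'
def plan(target,jaw_deg):
    """target world TCP, jaw_deg: world heading of jaw axis (mod 180). prints shift cm / turn deg in tool axes"""
    s=readout.read_state(); R=Rn.from_rotvec(s['orientation']).as_matrix()
    j=R[:,0]; cur=np.degrees(np.arctan2(j[1],j[0])); d=(jaw_deg-cur+90)%180-90
    # desired: y down, x along heading cur+d
    a=np.radians(cur+d); x=np.array([np.cos(a),np.sin(a),0]); y=np.array([0,0,-1.]); D=np.stack([x,y,np.cross(x,y)],1)
    w=Rn.from_matrix(R.T@D).as_rotvec(degrees=True)
    print('t',round(s['t'],2),'pos',s['tool_pos'].round(4),'jaw',round(cur,1),'q',s['q'].round(2),'F',s['force'].round(1),'open',round(s['opening'],4))
    print('shift cm',(R.T@(np.array(target)-s['tool_pos'])*100).round(2),'in final axes',(D.T@(np.array(target)-s['tool_pos'])*100).round(2),'turn',w.round(1))
    return R
E
python3 - <<'E'
from h import *
R=plan([.4655,-.171,.23],108.5); print(R.round(2))
c=dict(np.load('pics/top.npz')); P=pts(c); Z=P[...,2]; v,u=np.mgrid[:384,:512]
# disk of wrench head
m=(u>245)&(u<295)&(v>155)&(v<190)&(Z>.165)&(Z<.195)
p=P[m]; near=p[np.hypot(p[:,0]-.603,p[:,1]+.125)<.045]
print(cv2.minEnclosingCircle((near[:,:2]*1000).astype(np.float32)), near[:,2].mean())
m=(u>255)&(u<285)&(v>155)&(v<190)&(Z>.195)&(Z<.4); print(P[m].mean(0),P[m][:,2].max())
E
```

```text
t 0.1 pos [ 0.1965 -0.5664  0.2287] jaw -70.9 q [-1.32  0.13  1.49  0.    1.52 -0.09] F [ 0.1  0.4 -0.2] open 0.0928
shift cm [-28.54  -0.08  38.37] in final axes [-28.96  -0.13  38.06] turn [-0.   0.6 -0.1]
[[ 0.33 -0.    0.94]
 [-0.94  0.    0.33]
 [-0.   -1.    0.  ]]
((602.82421875, -125.49278259277344), 44.4305305480957) 0.1835674735566257
[ 0.59658863 -0.12609466  0.20059357] 0.20503055129467104
```

```bash
python3 -m creep '[[[0,-2.6,0,3.5,0,0,0],[0,-2.6,0,3.5,0,0,0],[0,-2.6,0,3.5,0,0,0],[0,-2.6,0,3.5,0,0,0],[0,-2.6,0,3.5,0,0,0],[0,-2.6,0,3.5,0,0,0],[0,-2.6,0,3.5,0,0,0],[0,-2.6,0,3.5,0,0,0]]]' 10
python3 -c "
from h import *
plan([.4655,-.171,.23],108.5)"
```

```text
t: 0.9
tool_pos: [0.3948, -0.2703, 0.2242]
orientation: [-1.342, 0.973, -0.96]
force: [0.9, -0.2, -0.1]
opening: 0.0931
t 0.9 pos [ 0.3948 -0.2703  0.2242] jaw -71.4 q [-0.71 -0.19  1.82  0.    1.53  0.54] F [ 0.9 -0.2 -0.1] open 0.0931
shift cm [-7.17 -0.54  9.86] in final axes [-7.18 -0.58  9.86] turn [ 0.1  0.1 -0.5]
```

```bash
python3 -m creep '[[[0,-2,-0.2,2.8,0,0,0],[0,-2,-0.2,2.8,0,0,0],[0,-2,-0.1,2.5,0,0,0],[0,-1.3,0,1.6,0,0,0],[0,-0.5,0,0.7,0,0,0],[0,0,0,0,0,0,0],[0,0,0,0,0,0,0],[0,0,0,0,0,0,0]]]'
python3 -c "
from h import *
plan([.4655,-.171,.17],108.5); cam('wrist','w1.png')"
```

```text
t: 1.7
tool_pos: [0.4708, -0.1539, 0.2272]
orientation: [-1.344, 0.972, -0.952]
force: [-0.0, -0.6, 0.4]
opening: 0.0931
t 1.7 pos [ 0.4708 -0.1539  0.2272] jaw -71.1 q [-0.42 -0.14  1.77  0.01  1.53  0.82] F [-0.  -0.6  0.4] open 0.0931
shift cm [ 1.51  5.71 -1.03] in final axes [ 1.45  5.72 -1.05] turn [ 0.3  0.4 -0.7]
```

View pics/w1.png

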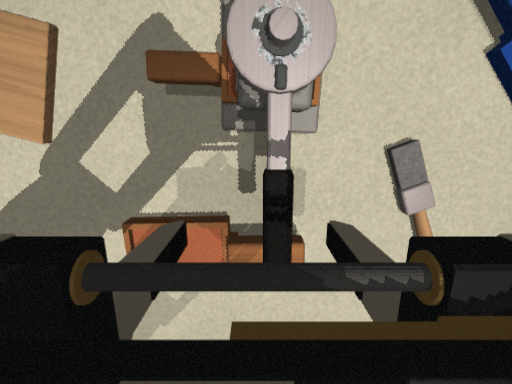

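The wrist view shows the wrench bar running up from (278,270), between the fingers at columns 150 and 365 and slightly to the right of their middle. I'll shift +x, go down and close loosely around it.

```bash
python3 -m creep '[[[0,0.8,0,-0.5,0,0,0],[0,0.7,1.5,-0.5,0,0,0],[0,0.2,2,0,0,0,0],[0,0,2,0,0,0,0],[0.3,0,0.7,0,0,0,0],[0.66,0,0.1,0,0,0,0],[0.66,0,0,0,0,0,0],[0.66,0,0,0,0,0,0]]]'
python3 -c "
from h import *
plan([.4655,-.171,.168],108.5)"
```

```text
t: 2.55
tool_pos: [0.463, -0.1803, 0.1594]
orientation: [-1.343, 0.978, -0.958]
force: [-0.4, 0.7, -0.1]
opening: 0.0653
t 2.55 pos [ 0.463  -0.1803  0.1594] jaw -71.5 q [-0.48 -0.1   1.85  0.    1.4   0.77] F [-0.4  0.7 -0.1] open 0.0653
shift cm [-0.81 -0.86  0.53] in final axes [-0.8  -0.86  0.53] turn [ 0.3  0.  -0.6]
```

```bash
python3 -m creep '[[[0.66,-0.5,-0.6,0.3,0,0,0],[0.66,0,0,0,0,0,0],[0.66,0,0,0,0,0,0],[0.66,0,0,0,0,0,0],[0.66,0,0,0,0,0,0],[0.66,0,0,0,0,0,0],[0.66,0,0,0,0,0,0],[0.66,0,0,0,0,0,0]]]'
python3 -c "
from h import *
plan([.4655,-.171,.168],108.5)"
```

```text
t: 3.35
tool_pos: [0.4663, -0.1745, 0.1691]
orientation: [-1.343, 0.972, -0.961]
force: [0.5, -0.9, -0.4]
opening: 0.0315
t 3.35 pos [ 0.4663 -0.1745  0.1691] jaw -71.4 q [-0.46 -0.11  1.84  0.    1.42  0.78] F [ 0.5 -0.9 -0.4] open 0.0315
shift cm [-0.36  0.12  0.03] in final axes [-0.36  0.11  0.03] turn [ 0.1  0.1 -0.4]
```

```bash
cat >> h.py <<'E'
def arc():
    s=readout.read_state(); R=Rn.from_rotvec(s['orientation']).as_matrix()
    d=s['tool_pos'][:2]-[.6028,-.1255]; th=np.degrees(np.arctan2(-d[1],-d[0])); yaw=np.degrees(np.arctan2(R[1,2],R[0,2]))
    print('t',round(s['t'],2),'ang',th.round(1),'joint~',np.radians(th-17.5).round(3),'r',np.hypot(*d).round(4),'yaw-ang',(yaw-th).round(1),'z',s['tool_pos'][2].round(4),'tilt',R[2].round(3),'F',s['force'].round(1),'op',round(s['opening'],4))
E
python3 -c "
from h import *
arc()"
python3 -m creep '[[[0.66,2.1,0,0.15,0,-8.5,0],[0.66,2.1,0,0.15,0,-8.5,0],[0.66,2.1,0,0.15,0,-8.5,0],[0.66,2.1,0,0.15,0,-8.5,0],[0.66,0,0,0,0,0,0],[0.66,0,0,0,0,0,0],[0.66,0,0,0,0,0,0],[0.66,0,0,0,0,0,0]]]'
python3 -c "
from h import *
arc()"
```

```text
t 3.35 ang 19.8 joint~ 0.039 r 0.145 yaw-ang -1.2 z 0.1691 tilt [-0.007 -1.    -0.002] F [ 0.5 -0.9 -0.4] op 0.0315
t: 4.15
tool_pos: [0.513, -0.2393, 0.1671]
orientation: [-1.5, 0.519, -0.497]
force: [-0.4, 0.1, 0.2]
opening: 0.0316
t 4.15 ang 51.7 joint~ 0.597 r 0.1449 yaw-ang 1.0 z 0.1671 tilt [-0.016 -1.     0.005] F [-0.4  0.1  0.2] op 0.0316
```

```bash
python3 -m creep '[[[0.66,-2.1,0,0.15,0,8.5,0],[0.66,-2.1,0,0.15,0,8.5,0],[0.66,-2.1,0,0.15,0,8.5,0],[0.66,-2.1,0,0.15,0,8.5,0],[0.66,-2.1,0,0.15,0,8.5,0],[0.66,-2.1,0,0.15,0,8.5,0],[0.66,-2.1,0,0.15,0,8.5,0],[0.66,0,0,0,0,0,0]]]'
python3 -c "
from h import *
arc()"
```

```text
t: 4.95
tool_pos: [0.4561, -0.1065, 0.1693]
orientation: [-1.138, 1.314, -1.305]
force: [-0.4, -0.8, 0.4]
opening: 0.0315
t 4.95 ang -7.4 joint~ -0.434 r 0.1479 yaw-ang -0.5 z 0.1693 tilt [-0.005 -1.    -0.002] F [-0.4 -0.8  0.4] op 0.0315
```

```bash
python3 -m creep '[[[0.66,-1.8,0,0.25,0,7,0],[0.66,0,0,0,0,0,0],[0.66,2.1,0,0.15,0,-8.5,0],[0.66,2.1,0,0.15,0,-8.5,0],[0.66,2.1,0,0.15,0,-8.5,0],[0.66,2.1,0,0.15,0,-8.5,0],[0.66,2.1,0,0.15,0,-8.5,0],[0.66,2.1,0,0.15,0,-8.5,0]]]'
python3 -m creep '[[[0.66,2.1,0,0.15,0,-8.5,0],[0.66,2.1,0,0.15,0,-8.5,0],[0.66,0,0,0,0,0,0],[0.66,0,0,0,0,0,0],[0.66,0,0,0,0,0,0],[0.66,0,0,0,0,0,0],[0.66,0,0,0,0,0,0],[0.66,0,0,0,0,0,0]]]'
python3 -c "
from h import *
arc()"
python3 -m creep '[[[0.66,-2.1,0,0.15,0,8.5,0],[0.66,-2.1,0,0.15,0,8.5,0],[0.66,-2.1,0,0.15,0,8.5,0],[0.66,-2.1,0,0.15,0,8.5,0],[0.66,-2.1,0,0.15,0,8.5,0],[0.66,-2.1,0,0.15,0,8.5,0],[0.66,-2.1,0,0.15,0,8.5,0],[0.66,-2.1,0,0.15,0,8.5,0]]]'
python3 -c "
from h import *
arc()"
```

```text
t: 5.75
tool_pos: [0.4826, -0.2113, 0.1691]
orientation: [-1.44, 0.718, -0.708]
force: [0.8, 6.7, 2.2]
opening: 0.0316
t: 6.55
tool_pos: [0.5093, -0.2442, 0.1676]
orientation: [-1.504, 0.485, -0.47]
force: [-1.3, 1.1, -0.9]
opening: 0.0316
t 6.55 ang 51.8 joint~ 0.598 r 0.1511 yaw-ang 3.3 z 0.1676 tilt [-0.013 -1.     0.01 ] F [-1.3  1.1 -0.9] op 0.0316
t: 7.35
tool_pos: [0.4522, -0.0972, 0.1709]
orientation: [-1.079, 1.386, -1.386]
force: [0.7, -1.3, -1.7]
opening: 0.0316
t 7.35 ang -10.6 joint~ -0.491 r 0.1532 yaw-ang -3.3 z 0.1709 tilt [-0.004 -1.     0.003] F [ 0.7 -1.3 -1.7] op 0.0316
```

```bash
python3 -m creep '[[[0.66,-0.5,0,0.6,0,3,0],[0.66,2.1,0,0.25,0,-8.5,0],[0.66,2.1,0,0.25,0,-8.5,0],[0.66,2.1,0,0.25,0,-8.5,0],[0.66,2.1,0,0.25,0,-8.5,0],[0.66,2.1,0,0.25,0,-8.5,0],[0.66,2.1,0,0.25,0,-8.5,0],[0.66,2.1,0,0.25,0,-8.5,0]]]'
python3 -m creep '[[[0.66,2,0,0.2,0,-6,0],[0.66,0,0,0,0,0,0],[0.66,0,0,0,0,0,0],[0.66,-2.1,0,0.2,0,8.5,0],[0.66,-2.1,0,0.2,0,8.5,0],[0.66,-2.1,0,0.2,0,8.5,0],[0.66,-2.1,0,0.2,0,8.5,0],[0.66,-2.1,0,0.2,0,8.5,0]]]'
python3 -m creep '[[[0.66,-2.1,0,0.2,0,8.5,0],[0.66,-2.1,0,0.2,0,8.5,0],[0.66,-2.1,0,0.2,0,8.5,0],[0.66,0,0,0,0,0,0],[0.66,0,0,0,0,0,0],[0.66,0,0,0,0,0,0],[0.66,0,0,0,0,0,0],[0.66,0,0,0,0,0,0]]]'
python3 - <<'E'
from h import *
arc()
for f in ('side.npz','top.npz'):
    c=dict(np.load('pics/'+f))
    n=cam(f[:-4],f[:-4]+'2.png')
    for k in (c,n):
        P=pts(k); d=np.hypot(P[...,0]-.6028,P[...,1]+.1255)<.007
        z=P[...,2][d]; print(f,np.round(np.percentile(z[(z<.24)],[50,90,97,100]),4))
E
```

```text
t: 8.15
tool_pos: [0.4955, -0.2249, 0.1714]
orientation: [-1.463, 0.642, -0.642]
force: [-1.5, 5.5, 1.7]
opening: 0.0319
t: 8.95
tool_pos: [0.4613, -0.1472, 0.172]
orientation: [-1.25, 1.132, -1.137]
force: [-0.0, 0.2, -0.6]
opening: 0.0317
t: 9.75
tool_pos: [0.4663, -0.0816, 0.1728]
orientation: [-1.019, 1.452, -1.466]
force: [0.4, 1.0, -0.0]
opening: 0.0318
t 9.75 ang -17.8 joint~ -0.616 r 0.1434 yaw-ang -2.1 z 0.1728 tilt [ 0.   -1.    0.01] F [ 0.4  1.  -0. ] op 0.0318
side.npz [0.1973 0.2036 0.2038 0.2039]
side.npz [0.201  0.2122 0.2124 0.2125]
top.npz [0.2007 0.2036 0.2046 0.205 ]
top.npz [0.2087 0.2105 0.2106 0.2107]
```

```bash
python3 -m creep '[[[0.66,2.1,0,0.15,0,-8.5,0],[0.66,2.1,0,0.15,0,-8.5,0],[0.66,2.1,0,0.15,0,-8.5,0],[0.66,2.1,0,0.15,0,-8.5,0],[0.66,2.1,0,0.15,0,-8.5,0],[0.66,2.1,0,0.15,0,-8.5,0],[0.66,2.1,0,0.15,0,-8.5,0],[0.66,2.1,0,0.15,0,-8.5,0]]]'
python3 -m creep '[[[0.66,1,0.1,0.1,0,-4,0],[0.66,0,0,0,0,0,0],[0.66,0,0,0,0,0,0],[0.66,-2.1,0,0.2,0,8.5,0],[0.66,-2.1,0,0.2,0,8.5,0],[0.66,-2.1,0,0.2,0,8.5,0],[0.66,-2.1,0,0.2,0,8.5,0],[0.66,-2.1,0,0.2,0,8.5,0]]]'
python3 -m creep '[[[0.66,-2.1,0,0.2,0,8.5,0],[0.66,0,0.1,0,0,0,0],[0.66,0,0,0,0,0,0],[0.66,2.1,0,0.15,0,-8.5,0],[0.66,2.1,0,0.15,0,-8.5,0],[0.66,2.1,0,0.15,0,-8.5,0],[0.66,2.1,0,0.15,0,-8.5,0],[0.66,2.1,0,0.15,0,-8.5,0]]]'
python3 -m creep '[[[0.66,2.1,0,0.15,0,-8.5,0],[0.66,1.5,0,0.1,0,-5,0],[0.66,0,0,0,0,0,0],[0.66,0,0,0,0,0,0],[0.66,0,0,0,0,0,0],[0.66,0,0,0,0,0,0],[0.66,0,0,0,0,0,0],[0.66,0,0,0,0,0,0]]]'
python3 - <<'E'
from h import *
arc()
for f in ('side.npz','top.npz'):
    for k in (cam(f[:-4],f[:-4]+'3.png'),):
        P=pts(k); d=np.hypot(P[...,0]-.6028,P[...,1]+.1255)<.007
        z=P[...,2][d]; print(f,np.round(np.percentile(z[(z<.24)],[50,90,97,100]),4))
E
```

```text
t: 10.65
tool_pos: [0.5058, -0.2344, 0.1725]
orientation: [-1.484, 0.555, -0.562]
force: [-1.5, 5.9, 1.5]
opening: 0.0316
t: 11.45
tool_pos: [0.4594, -0.1545, 0.1709]
orientation: [-1.275, 1.077, -1.083]
force: [1.1, -1.6, -0.3]
opening: 0.0316
t: 12.25
tool_pos: [0.496, -0.2273, 0.1699]
orientation: [-1.467, 0.614, -0.625]
force: [-1.6, 6.0, 2.2]
opening: 0.0318
t: 13.05
tool_pos: [0.5203, -0.2507, 0.1678]
orientation: [-1.506, 0.423, -0.41]
force: [-0.8, 3.2, 0.4]
opening: 0.0314
t 13.05 ang 56.6 joint~ 0.683 r 0.1499 yaw-ang 2.8 z 0.1678 tilt [-0.015 -1.     0.021] F [-0.8  3.2  0.4] op 0.0314
side.npz [0.2018 0.2196 0.2197 0.2198]
top.npz [0.2157 0.2181 0.2186 0.2187]
```

```bash
python3 -m creep '[[[0.3,0,0,0,0,0,0],[0,0,0,0,0,0,0],[0,0,0,0,0,0,0],[0,0,-2,-0.5,0,0,0],[0,0,-3,-1,0,0,0],[0,0,-3,-1,0,0,0],[0,0,-1,0,0,0,0],[0,0,0,0,0,0,0]]]'
python3 - <<'E'
from h import *
c=cam('top','top4.png'); f=c['frame']; hsv=cv2.cvtColor(f,cv2.COLOR_RGB2HSV); P=pts(c);Z=P[...,2]
v,u=np.mgrid[:384,:512]
m=((hsv[...,1]>110)&(hsv[...,0]<16)&(u>215)&(u<256)&(v>150)&(v<210)&(Z>.068)&(Z<.085))
p=P[m]; r=cv2.minAreaRect((p[:,:2]*1000).astype(np.float32)); print(m.sum(),r,p[:,2].mean())
mm=m.astype(np.uint8); pc=cv2.minAreaRect(np.argwhere(m)[:,::-1].astype(np.float32)); print(pc)
bx=cv2.boxPoints(pc); print([ray(c,*b,.078)[:2].round(4) for b in bx])
plan([.574,-.03,.25],17.5)
E
```

```text
t: 13.95
tool_pos: [0.5077, -0.2766, 0.2587]
orientation: [-1.51, 0.422, -0.411]
force: [0.9, -0.7, -0.6]
opening: 0.0905
244 ((570.3016967773438, -43.05320739746094), (30.384016036987305, 94.31196594238281), 16.643388748168945) 0.0765792080689812
((239.95469665527344, 189.3277130126953), (9.772542953491211, 30.284700393676758), 75.25643920898438)
[array([0.5709, 0.0063]), array([ 0.5976, -0.0843]), array([ 0.5678, -0.0926]), array([ 0.5413, -0.0024])]
t 14.0 pos [ 0.5076 -0.2764  0.2579] jaw -30.5 q [-0.6   0.07  1.5   0.02  1.58 -0.07] F [-0.1  0.5  0.3] open 0.0923
shift cm [-6.78  1.32 24.58] in final axes [13.75  0.79 21.51] turn [ -1.3 -48.   -0.3]
```

View pics/top4.png

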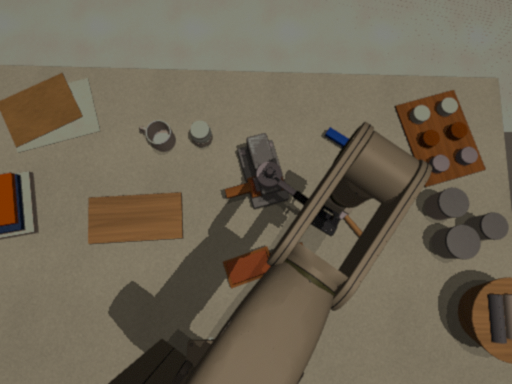

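The top view shows the handle free at about (240,189), with its outer end near (225,193). The wrench is swung towards (300,200), away from the handle. The jar, mug and brush are where they were.

```bash
python3 -m creep '[[[0,0,0,0,0,-8.5,0],[0,0,0,0,0,-8.5,0],[0,0,0,0,0,-8.5,0],[0,0,0,0,0,-8.5,0],[0,0,0,0,0,-8.5,0],[0,0,0,0,0,-8.5,0],[0,0,0,0,0,0,0],[0,0,0,0,0,0,0]]]'
python3 -c "
from h import *
plan([.566,-.032,.255],16.6)"
```

```text
t: 14.8
tool_pos: [0.5051, -0.2702, 0.2414]
orientation: [-1.516, -0.281, 0.298]
force: [0.6, -0.8, -0.3]
opening: 0.0926
t 14.8 pos [ 0.5051 -0.2702  0.2414] jaw 21.2 q [-0.59  0.08  1.52  0.02  1.57 -0.96] F [ 0.6 -0.8 -0.3] open 0.0926
shift cm [14.3  -0.68 20.03] in final axes [12.64 -1.36 21.08] turn [-2.1  4.6 -0.3]
```

```bash
python3 -m creep '[[[0,0,-1.5,0,-2,4,0],[0,2.2,-0.6,3.4,0,0,0],[0,2.2,-0.3,3.4,0,0,0],[0,2.2,-0.2,3.4,0,0,0],[0,2.2,-0.2,3.4,0,0,0],[0,2,0,3.3,0,0,0],[0,2,0,3.3,0,0,0],[0,1.0,0,2,0,0,0]]]'
python3 -c "
from h import *
plan([.566,-.032,.255],16.6)"
```

```text
t: 15.6
tool_pos: [0.5767, -0.0114, 0.2628]
orientation: [-1.559, -0.192, 0.21]
force: [0.0, 0.1, 0.6]
opening: 0.093
t 15.6 pos [ 0.5767 -0.0114  0.2628] jaw 14.7 q [-0.11  0.07  1.5  -0.    1.59 -0.37] F [0.  0.1 0.6] open 0.093
shift cm [-1.55  0.79 -1.72] in final axes [-1.62  0.78 -1.67] turn [-0.2 -1.9 -0.6]
```

```bash
python3 -m creep '[[[0,-1.2,1,-1,0,-2,0],[0,-0.3,2,-0.6,0,0,0],[0,0,2,0,0,0,0],[0,0,1,0,0,0,0],[0,0,0,0,0,0,0],[0,0,0,0,0,0,0],[0,0,0,0,0,0,0],[0,0,0,0,0,0,0]]]'
python3 -c "
from h import *
plan([.566,-.032,.058],16.6); cam('wrist','w2.png')
c=cam('top','top5.png'); print(0)"
```

```text
t: 16.4
tool_pos: [0.5664, -0.0248, 0.2003]
orientation: [-1.556, -0.211, 0.228]
force: [0.3, -0.7, -0.3]
opening: 0.0931
t 16.4 pos [ 0.5664 -0.0248  0.2003] jaw 16.0 q [-0.13  0.07  1.61  0.    1.48 -0.41] F [ 0.3 -0.7 -0.3] open 0.0931
shift cm [-0.09 14.23 -0.76] in final axes [-0.25 14.23 -0.68] turn [-0.3 -0.6 -0.6]
0
```

View pics/w2.png

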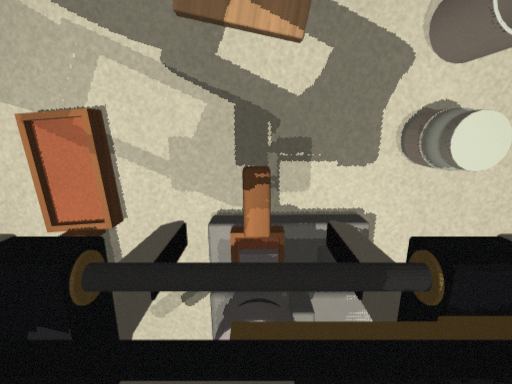

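Wrist view: the handle runs along column 257, from its end at row 168 to the tray at row 233. That is midway between the fingers (columns 150 and 365). The jar is at (480,140) and the decoy tray is at the left.

```bash
python3 - <<'E'
from h import *
c=dict(np.load('pics/w2.npz'))
a=ray(c,256.5,170,.078); b=ray(c,257.5,233,.078); print(a,b, np.degrees(np.arctan2(*(a-b)[1::-1])), np.linalg.norm(a-b))
P=pts(c)
for v in (174,180,190,200,210,220,228,240): print(v,P[v,257].round(4))
plan((a-(a-b)/np.linalg.norm(a-b)*.035)*[1,1,0]+[0,0,.058],np.degrees(np.arctan2(*(a-b)[1::-1]))-90)
E
```

```text
[ 0.55737067 -0.00079557  0.078     ] [ 0.57782093 -0.06809901  0.078     ] 106.90148249648364 0.07034178046222773
174 [ 0.559  -0.0048  0.0777]
180 [ 0.5608 -0.0109  0.078 ]
190 [ 0.5638 -0.0214  0.0774]
200 [ 0.5669 -0.0322  0.0768]
210 [ 0.57   -0.0429  0.0773]
220 [ 0.5731 -0.0536  0.078 ]
228 [ 0.5757 -0.0626  0.0781]
240 [ 0.5823 -0.0863  0.054 ]
t 16.5 pos [ 0.5665 -0.0248  0.2004] jaw 16.0 q [-0.13  0.07  1.61  0.    1.48 -0.41] F [ 0.7 -0.   0.3] open 0.0932
shift cm [-0.02 14.23 -1.02] in final axes [-0.17 14.24 -0.94] turn [-0.3 -0.9 -0.6]
```

```bash
python3 -m creep '[[[0,0,2,-0.4,0,-1,0],[0,0,3,-0.3,0,0,0],[0,0,3,0,0,0,0],[0,0,2.5,0,0,0,0],[0,0,1.5,0,0,0,0],[0,0,0,0,0,0,0],[0,0,0,0,0,0,0],[0,0,0,0,0,0,0]]]'
python3 -c "
from h import *
plan([.567,-.034,.058],16.9)"
```

```text
t: 17.3
tool_pos: [0.5728, -0.0324, 0.084]
orientation: [-1.558, -0.234, 0.232]
force: [0.2, 1.0, -0.7]
opening: 0.0933
t 17.3 pos [ 0.5728 -0.0324  0.084 ] jaw 17.0 q [-0.15  0.18  1.71  0.    1.25 -0.44] F [ 0.2  1.  -0.7] open 0.0933
shift cm [-0.61  2.6   0.02] in final axes [-0.6   2.6   0.01] turn [-0.   0.1  0.1]
```

```bash
python3 -m creep '[[[0,-0.6,0.8,0,0,0,0],[0,0,1,0,0,0,0],[0,0,0.6,0,0,0,0],[0,0,0,0,0,0,0],[0,0,0,0,0,0,0],[0.4,0,0,0,0,0,0],[0.5,0,0,0,0,0,0],[0.5,0,0,0,0,0,0]]]'
python3 -c "
from h import *
plan([.567,-.034,.058],16.9)"
```

```text
t: 18.1
tool_pos: [0.5692, -0.0346, 0.0618]
orientation: [-1.56, -0.239, 0.227]
force: [-0.2, -0.7, -0.1]
opening: 0.0732
t 18.1 pos [ 0.5692 -0.0346  0.0618] jaw 17.0 q [-0.15  0.19  1.74  0.    1.2  -0.45] F [-0.2 -0.7 -0.1] open 0.0732
shift cm [-0.2   0.38  0.13] in final axes [-0.2   0.38  0.13] turn [0.1 0.1 0.4]
```

```bash
python3 -m creep '[[[0.55,-0.2,0.3,0,0,0,0],[0.6,0,0,0,0,0,0],[0.7,0,0,0,0,0,0],[0.8,0,0,0,0,0,0],[0.9,0,0,0,0,0,0],[1,0,0,0,0,0,0],[1,0,0,0,0,0,0],[1,0,0,0,0,0,0]]]' 50
python3 -c "
from h import *
plan([.567,-.034,.058],16.9)"
```

```text
t: 18.9
tool_pos: [0.5675, -0.0353, 0.0589]
orientation: [-1.56, -0.239, 0.227]
force: [0.1, 0.1, -0.3]
opening: 0.0294
t 18.9 pos [ 0.5675 -0.0353  0.0589] jaw 17.0 q [-0.15  0.19  1.75  0.    1.2  -0.45] F [ 0.1  0.1 -0.3] open 0.0294
shift cm [-0.01  0.09  0.14] in final axes [-0.01  0.09  0.14] turn [0.2 0.1 0.4]
```

```bash
python3 -m creep '[[[1,0,-0.3,0,0,0,0],[1,0,0,0,0,0,0],[1,0,0,0.5,0,0,0],[1,0,0,1,0,0,0],[1,0,0,1,0,0,0],[1,0,0,1,0,0,0],[1,0,0,0,0,0,0],[1,0,0,0,0,0,0]]]'
python3 -c "
from h import *
plan([.567,-.034,.058],16.9)"
```

```text
t: 19.7
tool_pos: [0.5548, 0.0024, 0.0609]
orientation: [-1.558, -0.238, 0.229]
force: [-0.2, -0.6, -2.8]
opening: 0.0296
t 19.7 pos [0.5548 0.0024 0.0609] jaw 17.1 q [-0.09  0.15  1.78  0.    1.2  -0.39] F [-0.2 -0.6 -2.8] open 0.0296
shift cm [ 0.09  0.3  -3.84] in final axes [ 0.1   0.29 -3.84] turn [0.1 0.2 0.3]
```

```bash
python3 -m creep '[[[1,0,0,1,0,0,0],[1,0,0,1.5,0,0,0],[1,0,0,2,0,0,0],[1,0,0,2,0,0,0],[1,0,0,2,0,0,0],[1,0,0,2,0,0,0],[1,0,0,1,0,0,0],[1,0,0,0,0,0,0]]]'
python3 -c "
from h import *
plan([.473,.393,.115],4.7);cam('side','side4.png')"
```

```text
t: 20.5
tool_pos: [0.5181, 0.1208, 0.061]
orientation: [-1.558, -0.237, 0.228]
force: [0.8, -0.0, -1.5]
opening: 0.0297
t 20.5 pos [0.5181 0.1208 0.061 ] jaw 17.0 q [ 0.13  0.09  1.85  0.    1.19 -0.16] F [ 0.8 -0.  -1.5] open 0.0297
shift cm [ 3.67 -5.39 27.35] in final axes [-2.26 -5.4  27.5 ] turn [-0.  12.3  0.3]
```

View pics/side4.png

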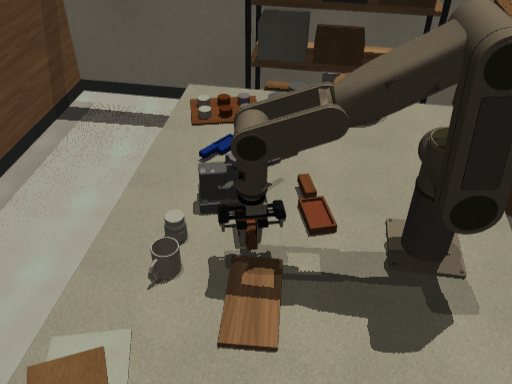

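The mould is out of the press, held level at the handle around (250,235). The jar and mug are untouched. I'll lift it and carry it to the board.

```bash
python3 -m creep '[[[1,0,-1,0,0,0,0],[1,0,-1.5,0,0,0,0],[1,0,-1,0.5,0,0,0],[1,0.3,0,1.5,0,0,0],[1,0.5,0,3,0,2,0],[1,0.5,0,3,0,2,0],[1,0.3,0,3,0,2,0],[1,0,0,3,0,2,0]]]'
python3 -c "
from h import *
plan([.473,.393,.098],4.7)"
```

```text
t: 21.35
tool_pos: [0.5025, 0.2625, 0.103]
orientation: [-1.567, -0.121, 0.1]
force: [0.4, -0.1, -2.0]
opening: 0.0297
t 21.35 pos [0.5025 0.2625 0.103 ] jaw 8.1 q [ 0.39  0.13  1.73 -0.    1.27  0.25] F [ 0.4 -0.1 -2. ] open 0.0297
shift cm [-1.1   0.5  13.34] in final axes [-1.87  0.5  13.25] turn [-0.1  3.4  0.7]
```

```bash
python3 -m creep '[[[1,-0.2,0,2.5,0,1,0],[1,-0.2,0,2.5,0,1,0],[1,-0.2,0,2.5,0,1,0],[1,-0.2,0,2,0,0,0],[1,-0.2,0,1,0,0,0],[1,0,0,0,0,0,0],[1,0,0,0,0,0,0],[1,0,0,0,0,0,0]]]'
python3 - <<'E'
from h import *
plan([.473,.393,.06],4.7)
c=cam('top','top6.png'); f=c['frame']; P=pts(c);Z=P[...,2]
cv2.imwrite('pics/t6c.png',cv2.resize(np.hstack([f[150:290,40:240],cam('side','side6.png')['frame'][200:340,150:350]])[:,:,::-1],(800,280)))
E
```

```text
t: 22.15
tool_pos: [0.4769, 0.3781, 0.1044]
orientation: [-1.565, -0.081, 0.058]
force: [0.4, -0.7, -1.4]
opening: 0.0301
t 22.15 pos [0.4769 0.3781 0.1044] jaw 5.1 q [ 0.59  0.23  1.61 -0.    1.29  0.5 ] F [ 0.4 -0.7 -1.4] open 0.0301
shift cm [-0.32  4.44  1.5 ] in final axes [-0.27  4.44  1.52] turn [-0.2  0.4  0.9]
```

View pics/t6c.png

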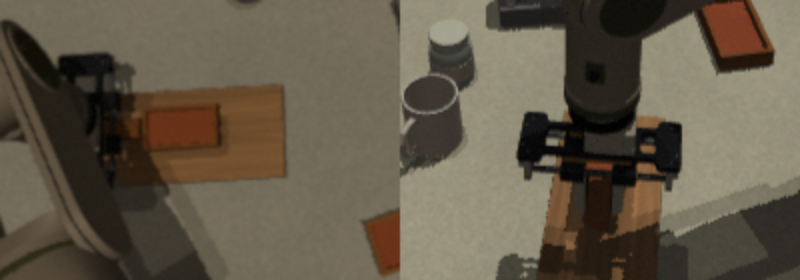

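The tray is held over the board, aligned with it: in the top crop the tray is at (182,128) and the board at (210,130). Next I'll check its level before lowering.

```bash
python3 - <<'E'
from h import *
c=dict(np.load('pics/top6.npz')); P=pts(c);f=c['frame'];hsv=cv2.cvtColor(f,cv2.COLOR_RGB2HSV)
v,u=np.mgrid[:384,:512]; Z=P[...,2]
m=(hsv[...,1]>150)&(u>105)&(u<155)&(v>198)&(v<230)&(Z>.075)&(Z<.13)
p=P[m]; print(m.sum(),cv2.minAreaRect((p[:,:2]*1000).astype(np.float32)))
A=np.c_[p[:,:2]-p[:,:2].mean(0),np.ones(len(p))]; print(np.linalg.lstsq(A,p[:,2],rcond=None)[0], p[:,2].max())
E
```

```text
912 ((483.80548095703125, 288.44915771484375), (64.47563171386719, 121.32080078125), 5.578913688659668)
[0.01637174 0.06621198 0.10079662] 0.1267763039314413
```

```bash
python3 -m creep '[[[1,0,1,0,0,0,0],[1,0,1.2,0.5,0,0,0],[1,0,1.2,0.4,0,0,0],[1,0,1,0,0,0,0],[1,0,0.6,0,0,0,0],[1,0,0,0,0,0,0],[1,0,0,0,0,0,0],[1,0,0,0,0,0,0]]]'
python3 - <<'E'
from h import *
plan([.475,.385,.037],4.7)
c=cam('top'); P=pts(c);f=c['frame'];hsv=cv2.cvtColor(f,cv2.COLOR_RGB2HSV)
v,u=np.mgrid[:384,:512]; Z=P[...,2]
m=(hsv[...,1]>150)&(Z>.032)&(Z<.1)&(abs(P[...,0]-.483)<.022)&(abs(P[...,1]-.283)<.045)
p=P[m]; A=np.c_[p[:,:2]-p[:,:2].mean(0),np.ones(len(p))]; print(m.sum(),np.linalg.lstsq(A,p[:,2],rcond=None)[0], p.mean(0))
E
```

```text
t: 23.05
tool_pos: [0.4767, 0.3853, 0.0478]
orientation: [-1.567, -0.076, 0.058]
force: [-0.2, 0.4, -2.2]
opening: 0.0296
t 23.05 pos [0.4767 0.3853 0.0478] jaw 4.9 q [ 0.6   0.31  1.63 -0.    1.19  0.51] F [-0.2  0.4 -2.2] open 0.0296
shift cm [-0.19  1.08 -0.02] in final axes [-0.17  1.08 -0.02] turn [-0.1  0.2  0.7]
375 [ 0.01219898 -0.01738032  0.04148062] [0.48332203 0.28398199 0.04148062]
```

```bash
python3 -m creep '[[[1,0,0.4,0,0,0,0],[1,0,0.2,0,0,0,0],[1,0,0,0,0,0,0],[1,0,0.2,0,0,0,0],[1,0,0,0,0,0,0],[1,0,0.1,0,0,0,0],[1,0,0,0,0,0,0],[1,0,0,0,0,0,0]]]'
python3 -c "
from h import *
plan([.475,.385,.037],4.7)"
```

```text
t: 23.9
tool_pos: [0.4781, 0.3861, 0.0401]
orientation: [-1.565, -0.079, 0.055]
force: [0.2, -0.2, -1.9]
opening: 0.0301
t 23.9 pos [0.4781 0.3861 0.0401] jaw 4.9 q [ 0.6   0.32  1.63 -0.    1.18  0.51] F [ 0.2 -0.2 -1.9] open 0.0301
shift cm [-0.32  0.31 -0.09] in final axes [-0.32  0.31 -0.09] turn [-0.2  0.2  0.9]
```

```bash
python3 -m creep '[[[1,0,0.2,0,0,0,0],[1,0,0,0,0,0,0],[1,0,0.1,0,0,0,0],[1,0,0,0,0,0,0],[1,0,0.1,0,0,0,0],[1,0,0,0,0,0,0],[1,0,0,0,0,0,0],[1,0,0,0,0,0,0]]]'
python3 -c "
from h import *
plan([.475,.385,.037],4.7)"
```

```text
t: 24.7
tool_pos: [0.4786, 0.3864, 0.0374]
orientation: [-1.565, -0.079, 0.054]
force: [-1.2, 0.0, 1.5]
opening: 0.0296
t 24.7 pos [0.4786 0.3864 0.0374] jaw 4.9 q [ 0.6   0.32  1.63 -0.    1.17  0.51] F [-1.2  0.   1.5] open 0.0296
shift cm [-0.37  0.03 -0.11] in final axes [-0.37  0.04 -0.11] turn [-0.2  0.2  0.9]
```

```bash
python3 -m creep '[[[1,0,0.1,0,0,0,0],[1,0,0,0,0,0,0],[1,0,0,0,0,0,0],[0.6,0,0,0,0,0,0],[0.5,0,0,0,0,0,0],[0.3,0,0,0,0,0,0],[0,0,0,0,0,0,0],[0,0,0,0,0,0,0]]]' 10
python3 -m creep '[[[0,0,0,0,0,0,0],[0,0,0,0,0,0,0],[0,0,-1,0,0,0,0],[0,0,-3,0,0,0,0],[0,0,-3,0,0,0,0],[0,0,-3,0,0,0,0],[0,0,-3,0,0,0,0],[0,0,0,0,0,0,0]]]'
python3 -m creep '[[[0,0,-2,4,0,0,0],[0,0,0,4,0,0,0],[0,0,0,4,0,0,0],[0,0,0,3,0,0,0],[0,0,0,0,0,0,0],[0,0,0,0,0,0,0],[0,0,0,0,0,0,0],[0,0,0,0,0,0,0]]]'
python3 - <<'E'
from h import *
plan([.475,.385,.2],4.7)
c=cam('top','top7.png'); P=pts(c);f=c['frame'];hsv=cv2.cvtColor(f,cv2.COLOR_RGB2HSV)
Z=P[...,2]
m=(Z>.029)&(Z<.075)&(abs(P[...,0]-.483)<.08)&(abs(P[...,1]-.30)<.16)
p=P[m]; print(m.sum(),cv2.minAreaRect((p[:,:2]*1000).astype(np.float32)))
m=(hsv[...,1]>150)&(Z>.028)&(Z<.1)&(abs(P[...,0]-.483)<.022)&(abs(P[...,1]-.283)<.045)
p=P[m]; A=np.c_[p[:,:2]-p[:,:2].mean(0),np.ones(len(p))]; print(m.sum(),np.linalg.lstsq(A,p[:,2],rcond=None)[0], p.mean(0))
d=np.hypot(P[...,0]-.6028,P[...,1]+.1255)<.007; z=Z[d]; print('spindle',z[z<.24].max())
E
```

```text
t: 25.5
tool_pos: [0.479, 0.3867, 0.0361]
orientation: [-1.564, -0.08, 0.054]
force: [0.3, 0.2, 0.5]
opening: 0.0651
t: 26.3
tool_pos: [0.476, 0.3853, 0.1732]
orientation: [-1.565, -0.079, 0.055]
force: [0.5, 0.9, 0.9]
opening: 0.0928
t: 27.1
tool_pos: [0.4616, 0.5362, 0.1937]
orientation: [-1.567, -0.075, 0.054]
force: [1.2, -1.2, 0.5]
opening: 0.0931
t 27.1 pos [0.4616 0.5362 0.1937] jaw 4.7 q [ 0.79  0.43  1.2  -0.01  1.5   0.71] F [ 1.2 -1.2  0.5] open 0.0931
shift cm [  0.11  -0.65 -15.18] in final axes [  0.1   -0.63 -15.18] turn [-0.1  0.   0.8]
900 ((482.859619140625, 329.5180969238281), (64.67870330810547, 186.92172241210938), 4.364264488220215)
359 [-0.02874261 -0.04542718  0.03229822] [0.48246986 0.28255071 0.03229822]
spindle 0.2192451982502025
```

View pics/top7.png

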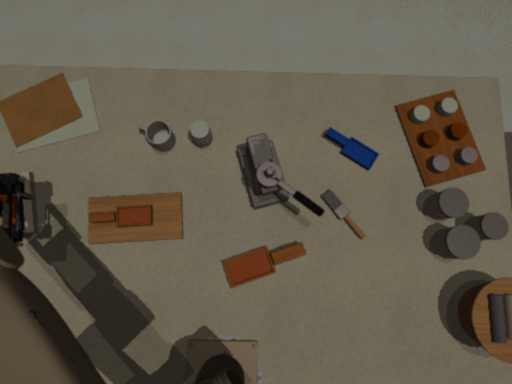

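The mould lies on the board: tray at (134,216), handle end at (90,216). The arm is clear and the jar, mug and brush haven't moved. I'll check the tilt again without the noisy threshold.

```bash
python3 - <<'E'
from h import *
for n in ('top','side'):
    c=cam(n); P=pts(c); Z=P[...,2]; a=np.radians(4.4)
    d=P[...,:2]-[.4858,.291]; X=d[...,0]*np.cos(a)+d[...,1]*np.sin(a); Y=-d[...,0]*np.sin(a)+d[...,1]*np.cos(a)
    for nm,x0,x1,y0,y1 in (('tile -y',-.02,.02,-.04,-.02),('tile +y',-.02,.02,.02,.04),('tile -x',-.022,-.008,-.04,.04),('tile +x',.008,.022,-.04,.04),('handle in',-.008,.008,.066,.085),('handle out',-.008,.008,.105,.125),('board',-.03,.03,-.13,-.08)):
        m=(X>x0)&(X<x1)&(Y>y0)&(Y<y1); print(n,nm,m.sum(),np.median(Z[m]).round(4))
print(readout.read_state()['dq'].round(3))
E
```

```text
top tile -y 83 0.0308
top tile +y 85 0.0306
top tile -x 110 0.0306
top tile +x 110 0.0307
top handle in 29 0.0547
top handle out 34 0.0552
top board 293 0.017
side tile -y 0 nan
side tile +y 0 nan
side tile -x 0 nan
side tile +x 0 nan
side handle in 1 0.0547
side handle out 28 0.0554
side board 0 nan
[ 0.002  0.003 -0.006  0.001  0.     0.001]
  return _methods._mean(a, axis=axis, dtype=dtype,
  ret = ret.dtype.type(ret / rcount)
```

Flat on the board. I'm handing the job in.

```bash
python3 -c "
from h import *
print(robot.close_job())"
```

```text
the job is handed in; nothing more can be done
None
```

I ratcheted the press open, drew the mould out by its handle, carried it level and set it on the drying board while still gripped. I then released it, backed the arm clear and handed the job in at about 27 s; no verdict is reported.

**Press:** it took five raising strokes. From the spindle top, the plate is up about 14 mm by the top camera and 16 mm by the side camera. The two cameras disagree by about 2 mm, but both are well over 8 mm.

**Mould:**
- **Position:** the tray's middle is within about 5 mm of the board's middle, and its length is within about 1° of the board's.
- **Flatness:** the tile and handle heights match to 0.5 mm, so it lies flat. One earlier tilt estimate gave about 0.05 rad. I put that down to its height threshold, and the later check by median heights did not bear it out.
- **Blind spot:** the side camera could not see the tray in that last check, so flatness rests on the top camera alone.

**Surroundings:** the jar, mug and brush look unmoved in the last picture, and the gripper was well clear of everything.

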